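# Hold a spread retaining ring at its axle groove

## Robot

A 7-joint arm with a two-finger parallel gripper is mounted at the origin on the work surface; the furniture and walls round the work are solid. World frame = base frame: x ahead of the robot, y to its left, z up, the work surface at z = 0. Lengths are in m, angles in rad, forces in N, time in s.
With the tool pointing down it reaches from about 0.425 to 0.925 m from the base axis. Payload 6.8 kg.
Tool frame: the origin (TCP) lies on the centre line of the jaws, within the pads' length; the fingertips stand 19 mm ahead of it and the grasp point (between the pads) is the TCP; z points along the fingers, y is the line along which they close (so a half turn about z gives the same grasp; the last joint's range is limited). The gripper opens to 85 mm and grips with 20 to 120 N. Pads are 22 mm wide; open, the fingers measure 114 mm over their backs; the gripper's body (76 mm by 85 mm) begins 54 mm behind the grasp point. The pads swing forward as they close: fully open they stand 13 mm farther back than shut.
Start: joints at [1.153, 0.477, 0.022, 1.555, -0.011, 1.109, -0.083], TCP at [0.206, -0.643, 0.25] pointing down, gripper open.
Joint ranges: [-2.96, 2.96], [-0.34, 2.1], [-1.41, 1.46], [0.24, 2.44], [-1.37, 4.51], [0.17, 1.92], [-2.96, 2.96]. Speed limits (rad/s): [2.39, 2.39, 3.14, 3.14, 3.14, 3.14, 3.14].

## Interface

Orientations are given as a rotation vector (axis times angle).
In Python, from bench import r gives the robot as it stands. The module is installed in compiled form; this text tells all that it offers.
- The arm moves only by the tool arm_command, never from a script. Its argument "rows" is a list of rows, each an object of numbers: "fingers": the opening, from -1 (shut) to 1 (fully open); "x", "y", "z": the shift along the tool's x, y, z in m; "ax", "ay", "az": the turn, a rotation vector about the tool's x, y, z in degrees. In form: [{"fingers": .., "x": .., "y": .., "z": .., "ax": .., "ay": .., "az": ..}, ...]. A call has 1 to 10 rows; each row shifts and turns the commanded pose from where the row before left it, along the tool's axes as they then stand; what a row does not reach is not made up. A row lasts 1/12 s, in which the tool goes at most 41.7 mm and 7.16 degrees, less where a joint would pass 70% of its speed; a pose out of reach is approached as far as the arm can. A call is refused whole if a number of a shift passes 0.0417 or a number of a turn 7.16, either way. A call with a gripper value outside its range is refused whole. The fingers move at their own pace and stop on an object; "grip_force" is the grip in N (left out, the last holds). Time passes only in rows, so rows that do not move let the fingers close. It gives the time, the measured TCP pose, the force, the opening and the grip force at its end, in the units of the state.
- r.get_obs(): the state, without advancing time (a new reading comes with each control period).
- r.grab_frame(name): name is "side" or "top"; returns a dict with "frame" (384x512x3 uint8, red, green, blue), "depth" (384x512 float32, m along the optical axis (not along the pixel's ray), 0 where there is no reading), "K" (3x3 intrinsics, pixels), "world_from_camera" (4x4, takes a point from camera to world coordinates). Camera axes: x right, y down, z forward; pixel columns grow to the right and rows downward; lengths in m; the calibration is good to about 2 mm. A picture is of the moment at which its call begins.
- r.hand_in(): hands the job in; it is judged then, once.
The state is a dict: "clock": time; "joints": joint angles; "qvel": joint speeds; "tau": joint torques, N m; "tcp_pos": TCP position; "orientation": TCP orientation; "contact_force": force on the tool from outside, world axes, zero at the start; "moment": the same for the moment, N m; "grip_width": finger opening in m; "gripper_force": force on a finger pad.
Only numpy, scipy, OpenCV 4.12 (cv2) and the standard library are available. Lean on these libraries where they do the work, as an engineer would, in place of code of your own. Each camera call takes 0.05 s, during which the arm holds its last target. There are 200 camera calls.

## Task

Take the ring pliers, which carry a snap ring on their tips, out of their stand, squeeze the handles to their stop so that the ring is spread, and bring it down over the axle stub of the seed divider. Let the ring push the spinner gently down against its spring until you feel it stop, which brings the ring level with the groove. Finish while still holding it like that, pliers upright, ring spread and not allowed to close, spinner pressed to its stop, so that I can check the ring against the groove; leave the other things on the table alone.

Things in the scene. Friction and masses are not known exactly. Their poses are not given: they have to be found in the camera images.
- pliers_grip (a point): Midpoint between the two black handle sleeves of the ring pliers, where to grip them; sleeves 16 mm wide, from 32 mm below to 25 mm above it. Over their outer faces 53 mm at rest (each leaning outward 0.11 rad), 40 mm and parallel when squeezed. Pliers stand tips down: z = along them, up; y = from handle to handle, as they are squeezed; x = from the tips to the ring's closed side
- ring_centre (a point): Centre of the spread ring's opening, half-way up the ring; part of the pliers, 12.3 mm along their x and 132.7 mm below pliers_grip, with their axes. Dark steel snap ring, 2.6 mm thick, about 42 mm over all; its lugs stay on the pliers' tips, which do not stick out below it. Its opening clears a 31 mm axle with the handles at the stop, 26 mm when let go
- pliers_left (a joint): How far the handles are squeezed: 0 = let go, ring closed (a spring returns them); 0.111 rad = at the stop screw, ring fully spread (up to 0.118 under a firm grip); both handles move alike. It takes about 9 N on the sleeves to begin and 16 N at the stop; a grip of 30 to 60 N goes to the stop and holds well
- stand: Grey sheet-metal pliers stand, 104 x 104 x 119 mm, fixed; origin on the table below the hanging pliers' tips, axes as the pliers'; the ring hangs 16 mm above the table. The pliers come out straight upward: lift them by 110 mm or more
- axle_top (a point): Centre of the top of the divider's upright steel axle stub, 90 mm above the table. Axle 27.5 mm in diameter, its top edge tapered to 22.6 mm over the last 3 mm. Round it the steel spinner, a 123 mm disc with six low vanes and a 51 mm hub, on a grey housing 140 x 140 x 42 mm that is fixed to the table
- groove (a point): On the axle's axis, 10.7 mm below axle_top: the height at which the middle of the ring's thickness must be held. It is the groove, 3.6 mm high, hidden in the spinner's hub until the spinner is pressed down
- spinner_face (a point): Centre of the flat dark washer (49 mm) on top of the spinner's hub, on which the ring comes to lie all round; 6 mm below axle_top while the spinner is up, 12 mm below it at its stop
- spinner (a joint): How far the spinner is pressed down along the axle: 0 = up, 0.006 m = at its solid stop. A spring pushes it up with about 5 N at the top and 11 N at the stop
- magnifier: Hand lens with black handle lying on the table, 73 x 123 x 10 mm; bystander
- vial_1: Small glass vial with a pale cap, standing upright, 23 mm in diameter and 60 mm high; bystander
- pliers_pivot (a point): Pivot of the steel pliers (0.18 kg), 64 mm below pliers_grip and 70 mm above the tips. 29 to 33 mm above the pivot, just under the sleeves, a guard on each handle sticks out to 34 mm either side; the pliers hang by these two guards on the stand's top plate. Axes as pliers_grip
- stand_plate (a point): Top of the stand's top plate, 115 mm above the stand's origin. The pliers hang in its window, 54 mm wide along y, from 20 mm behind to 52 mm ahead of this point along x; 4 mm ribs beside the guards
- vial_3: Small glass vial with a blue cap, standing upright, 23 mm in diameter and 60 mm high; bystander

How it is judged:
By the outcome, as a careful person would: the job done as asked, in the order asked, and still so for the second after the job is handed in, while the arm keeps its last pose, push and grip.
It also fails if it takes over 45 s, if anything falls off the work surface, if the arm or the gripper's body presses on something with over 40 N, if the wrist force passes 120 N, or if a joint passes its speed limit or range.

## Working session

There is one attempt and no reset: what is moved stays moved. The work goes in short steps, Python scripts to look and compute and a tool call to move; the robot and the scene stay as the last step left them, time stands still between calls to the robot, and variables do not carry over. Pictures are saved under pics/ and viewed, at most 10 in all, crops included, and the job is handed in when it is done.

Besides the shell and the picture viewer there is one more tool, called after ">>>" as name([rows], argument=value, ...), one row to a line, values as JSON. arm_command: Moves the arm, as the interface text tells. Its arguments: {"type":"object","properties":{"rows":{"type":"array"},"grip_force":{"type":"number"}},"required":["rows"]}

```bash
mkdir -p pics; python3 - <<'E'
from bench import r
import cv2,numpy as np
for n in("side","top"):
    f=r.grab_frame(n); cv2.imwrite(f"pics/{n}0.png",cv2.cvtColor(f["frame"],cv2.COLOR_RGB2BGR)); np.savez(f"{n}0.npz",**f)
    print(n,f["K"].round(1).tolist(),f["world_from_camera"].round(3).tolist())
print(r.get_obs())
E
```

```text
side [[348.5, 0.0, 256.6], [0.0, 348.5, 192.8], [0.0, 0.0, 1.0]] [[0.976, -0.113, 0.186, 0.278], [-0.216, -0.581, 0.785, -0.692], [0.019, -0.806, -0.592, 0.628], [0.0, 0.0, 0.0, 1.0]]
top [[404.1, 0.0, 260.5], [0.0, 404.1, 186.1], [0.0, 0.0, 1.0]] [[0.008, -0.981, 0.194, 0.27], [-0.999, -0.017, -0.042, 0.017], [0.044, -0.193, -0.98, 0.976], [0.0, 0.0, 0.0, 1.0]]
{'clock': 0.1, 'joints': array([ 1.15293766,  0.4777165 ,  0.02237077,  1.55633688, -0.01152679,
        1.1092689 , -0.08309915]), 'qvel': array([-0.00082487, -0.00237681,  0.00144921, -0.00236246, -0.00058947,
       -0.00055719, -0.00011711]), 'tau': array([ 3.72503433e-03, -5.97766936e+01,  1.61302909e+00, -2.81957263e+01,
        1.26980254e-02,  5.01889939e-03,  1.22367140e-05]), 'tcp_pos': array([ 0.20559486, -0.64241712,  0.24943069]), 'orientation': array([-3.10244819e+00, -4.84359144e-01,  5.49583330e-04]), 'contact_force': array([-0.50392968, -0.58283085, -0.79330415]), 'moment': array([-0.01125768, -0.02572495,  0.03940685]), 'gripper_force': 0.0, 'grip_width': 0.08573260131730912}
```

View pics/side0.png

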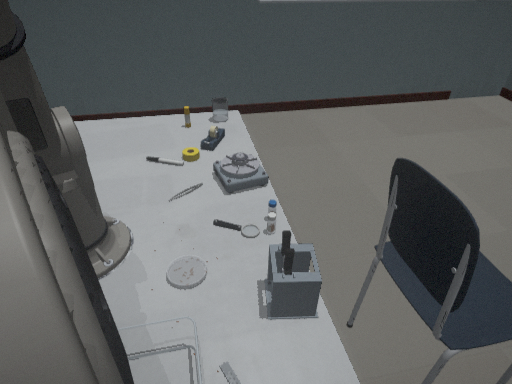

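View pics/top0.png

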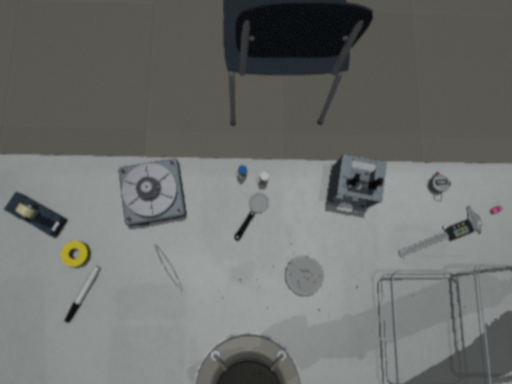

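The side view shows the stand at about (292,278) with its sleeves at (287,245), and the divider at (240,168). In the top view the stand is at (357,183), with sleeves near (350,182) and (376,184), and the divider is at (150,188). I'll zoom in on both.

```bash
cat > h.py <<'E'
import numpy as np,cv2
def cloud(f):
    K=f["K"];T=f["world_from_camera"];d=f["depth"]
    v,u=np.mgrid[:d.shape[0],:d.shape[1]]
    P=np.stack([(u-K[0,2])/K[0,0]*d,(v-K[1,2])/K[1,1]*d,d],-1)
    W=P@T[:3,:3].T+T[:3,3]; W[d==0]=np.nan
    return W
def ray(f,u,v,z):
    K=f["K"];T=f["world_from_camera"]
    d=T[:3,:3]@np.array([(u-K[0,2])/K[0,0],(v-K[1,2])/K[1,1],1]);o=T[:3,3]
    return o+d*(z-o[2])/d[2]
E
python3 - <<'E'
from h import *
t=dict(np.load("top0.npz"));s=dict(np.load("side0.npz"))
def crop(f,x,y,w,h,k):return cv2.resize(f["frame"][y:y+h,x:x+w,::-1],None,fx=k,fy=k,interpolation=cv2.INTER_CUBIC)
a=np.hstack([crop(t,320,140,80,80,5),crop(t,112,148,80,80,5)])
b=np.hstack([crop(s,255,225,80,80,5)[:, :],crop(s,200,140,80,40,5).repeat(1,0) if 0 else crop(s,202,135,80,80,5)])
cv2.imwrite("pics/c1.png",cv2.resize(np.vstack([a,b]),(600,600)))
for n,f in(("top",t),("side",s)):
    W=cloud(f)
    for zr,nm in(((.155,.24),"sleeve"),):
        m=(W[...,2]>zr[0])&(W[...,2]<zr[1])&(W[...,0]>.45)&(W[...,0]<.8)&(abs(W[...,1]+.24)<.15)&(f["frame"].max(2)<70)
        k,l,st,c=cv2.connectedComponentsWithStats(m.astype(np.uint8))
        for i in range(1,k):
            if st[i,4]>5: print(n,st[i],c[i].round(1),np.nanmean(W[l==i],0).round(4),np.nanmin(W[l==i],0).round(3),np.nanmax(W[l==i],0).round(3))
    m=(W[...,2]>.105)&(W[...,2]<.125)&(W[...,0]>.45)&(W[...,0]<.85)&(abs(W[...,1]+.24)<.15)
    print(n,"plate",m.sum(),cv2.minAreaRect((W[m][:,:2]*1000).astype(np.float32)))
    m=(W[...,2]>.085)&(W[...,2]<.095)&(W[...,0]>.4)&(W[...,0]<.8)&(abs(W[...,1]-.28)<.12)
    print(n,"axle",m.sum(),W[m].mean(0),cv2.minEnclosingCircle((W[m][:,:2]*1000).astype(np.float32)))
E
```

```text
top [354 174   6   5  23] [356.6 175.7] [ 0.4537 -0.2158  0.1713] [ 0.45  -0.221  0.159] [ 0.457 -0.212  0.175]
top plate 625 ((650.7798461914062, -197.52890014648438), (408.6549377441406, 188.54991149902344), 2.9509503841400146)
top axle 259 [0.43828118 0.23138447 0.08823295] ((438.8318786621094, 230.59657287597656), 24.860958099365234)
side [287 231   4   9  29] [288.3 234.7] [ 0.4537 -0.2236  0.1643] [ 0.451 -0.227  0.155] [ 0.457 -0.219  0.171]
side plate 642 ((650.1612548828125, -198.64505004882812), (409.148193359375, 191.89529418945312), 2.8388285636901855)
side axle 31 [0.43836065 0.22791684 0.08683486] ((439.44580078125, 228.55235290527344), 14.398433685302734)
```

View pics/c1.png

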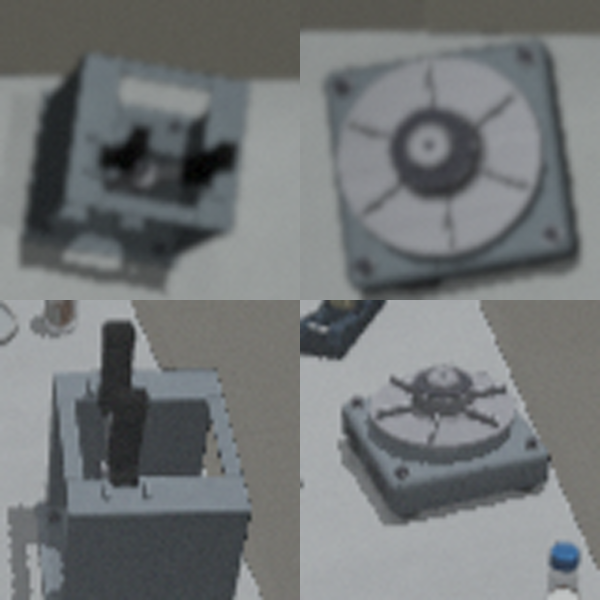

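The crops show the plier sleeves at world +y/-y, with the window extending toward world +x. So the pliers' x is about world +x, and y about world +y. Next I'll measure these precisely.

```bash
cat > m.py <<'E'
from h import *
def run(t,s):
  for n,f in(("top",t),("side",s)):
    W=cloud(f);X,Y,Z=W[...,0],W[...,1],W[...,2]
    box=(X>.36)&(X<.58)&(Y>-.34)&(Y<-.1)
    m=box&(Z>.107)&(Z<.124)
    print(n,"plate z",np.median(Z[m]).round(4),cv2.minAreaRect((W[m][:,:2]*1000).astype(np.float32)))
    m=box&(Z>.130)&(Z<.2)
    k,l,st,c=cv2.connectedComponentsWithStats(m.astype(np.uint8))
    for i in range(1,k):
        if st[i,4]>5:
            q=W[l==i];print(n,"sleeve",st[i],q.mean(0).round(4),np.percentile(q,2,0).round(4),np.percentile(q,98,0).round(4))
    # housing / disc / axle
    b2=(abs(X-.438)<.13)&(abs(Y-.23)<.13)
    for a,b,nm in((.034,.05,"housing"),(.05,.07,"disc"),(.0865,.1,"axle")):
        m=b2&(Z>a)&(Z<b);p=(W[m][:,:2]*1000).astype(np.float32)
        print(n,nm,m.sum(),np.median(Z[m]).round(4),cv2.minAreaRect(p),cv2.minEnclosingCircle(p))
E
python3 - <<'E'
from m import *
t=dict(np.load("top0.npz"));s=dict(np.load("side0.npz"))
run(t,s)
# hub dark washer in top: colour
c=t["frame"][148:228,112:192].astype(int).sum(2)//3
hub=((c<95)).astype(np.uint8)
k,l,st,ce=cv2.connectedComponentsWithStats(hub)
for i in range(1,k):
    if st[i,4]>60: print("dark",st[i],ce[i]+[112,148])
for v in range(28,54,1): print(v+148,' '.join('%3d'%x for x in c[v,22:52]))
E
```

```text
top plate z 0.116 ((462.3695983886719, -243.68963623046875), (100.86656951904297, 92.43351745605469), 80.2796401977539)
top sleeve [352 174   8  12  70] [ 0.4481 -0.2159  0.1623] [ 0.4421 -0.221   0.1318] [ 0.4572 -0.2111  0.1752]
top sleeve [370 178  13  11 104] [ 0.4414 -0.2605  0.1585] [ 0.4349 -0.2681  0.1325] [ 0.4503 -0.2551  0.1747]
top housing 1289 0.0425 ((437.89556884765625, 231.7835693359375), (142.56690979003906, 140.37142944335938), 11.094034194946289) ((438.2470703125, 231.29942321777344), 94.8242416381836)
top disc 1783 0.0623 ((438.52996826171875, 231.5560302734375), (121.16124725341797, 122.25479888916016), 11.223471641540527) ((439.9234619140625, 232.16079711914062), 83.2845230102539)
top axle 170 0.0894 ((438.4915466308594, 232.8604278564453), (43.434417724609375, 45.613487243652344), 35.155921936035156) ((438.8318786621094, 230.59657287597656), 24.860958099365234)
side plate z 0.1127 ((462.43701171875, -246.1636962890625), (101.88679504394531, 92.39075469970703), 80.55287170410156)
side sleeve [282 230  13  35 308] [ 0.4454 -0.2461  0.1548] [ 0.435  -0.2723  0.132
[... 3266 characters left out ...]
  66  64  66  66  65  67  64  62  63  62  59  56  66  85 110 128 142 143 141 140
197 141 137 129 115 100  97  87  77  69  64  66  61  63  63  61  61  59  55  56  58  55  66  85 107 126 138 146 147 148 148
198 134 123 114 108 113 120 109  90  75  65  62  58  57  57  53  53  51  51  56  61  72  85 109 128 138 147 149 149 150 151
199 120 108 104 115 129 136 127 112  93  79  69  62  61  61  59  58  60  60  65  82  98 114 130 140 147 150 149 151 151 151
200 108 111 117 130 139 141 140 132 118 106  94  82  83  83  85  83  84  79  89 109 125 136 144 147 149 151 150 149 151 150
201 115 127 135 140 144 145 144 141 138 131 121 116 113 113 115 113 110 104 115 133 141 146 148 150 152 149 150 151 151 151
```

```bash
cat > plan.py <<'E'
from h import *
from scipy.spatial.transform import Rotation as R
def plan(p,yaw):
    from bench import r
    o=r.get_obs(); Rc=R.from_rotvec(o["orientation"]); c=np.cos(np.radians(yaw));s=np.sin(np.radians(yaw))
    Rt=R.from_matrix(np.array([[c,s,0],[s,-c,0],[0,0,-1]]))
    print("turn deg (tool)",(Rc.inv()*Rt).as_rotvec(degrees=True).round(2))
    d=np.array(p)-o["tcp_pos"]
    print("shift mm: before turn axes",(Rc.inv().apply(d)*1000).round(1)," after",(Rt.inv().apply(d)*1000).round(1))
    print("tcp",o["tcp_pos"].round(4),"F",o["contact_force"].round(1),"w",round(o["grip_width"],4),"gf",o["gripper_force"],"t",o["clock"],"q",o["joints"].round(2))
E
python3 - <<'E'
from plan import *
t=dict(np.load("top0.npz"));s=dict(np.load("side0.npz"))
print("axle ray",ray(t,145.9,186.4,.09), "washer side?")
for f in(t,s):
    W=cloud(f);m=(W[...,0]>.05)&(W[...,0]<.4)&(W[...,1]<-.2)&(W[...,1]>-.8)&(W[...,2]>.02)
    print(m.sum(),np.nanpercentile(W[m],[0,50,99,100],axis=0).round(3).tolist())
# side crop intensities for axle top
c=s["frame"].astype(int).sum(2)//3
for v in range(148,166): print(v,' '.join('%3d'%x for x in c[v,226:254]))
plan([.446,-.241,.25],-9.6)
E
```

```text
axle ray [0.43960604 0.23209535 0.09      ] washer side?
842 [[0.051, -0.616, 0.032], [0.182, -0.443, 0.092], [0.276, -0.306, 0.117], [0.276, -0.305, 0.118]]
11637 [[0.132, -0.664, 0.078], [0.256, -0.645, 0.584], [0.262, -0.313, 0.6], [0.263, -0.308, 0.601]]
148 170 170 170 171 170 169 169 169 169 170 170 168 168 169 170 169 169 169 169 169 171 170 170 168 168 167 168 168
149 169 170 168 167 168 168 169 170 170 168 168 167 168 169 169 169 168 171 171 169 172 170 168 169 171 168 168 167
150 169 169 170 170 169 167 169 170 170 168 169 168 170 170 169 171 169 172 170 168 169 168 170 168 168 168 168 168
151 168 169 168 170 170 169 171 169 171 171 169 168 169 169 167 168 161 168 168 170 168 167 169 168 168 169 168 167
152 170 168 171 169 169 168 168 168 172 168 169 154 155 156 143 154 154 156 167 168 167 166 167 169 168 169 168 168
153 169 170 170 168 169 169 169 162 152 146 126 128 143 153 148 143 134 113 133 155 166 168 170 168 167 168 167 166
154 165 169 171 172 167 167 161 137 113 106 117 147 151 138 126 149 148 123  95 110 134 157 161 149 144 141 167 169
155 125 145 170 163 159 159 1
[... 791 characters left out ...]
155 156 163 166 130  77  76  74  77  78  84  82  87  88  99  89  84  84  86  87  86 136 153 157 156 157 156
163 144 130 114 120 120 103  83  76  71  82  78  80  82  79  83  80  80  83  82  83 113 139 140 156 158 159 156 153
164 104  92  78  77  78  84  93  91  80  76  76  77  76  83  82  79  83  83  85  81  98 107 110 140 162 157 156 155
165  83 105 110 123 139 142 102 100  95  88  82  81 131  85  79  79  79  90 115 123  92  74  80 101 120 133 157 137
turn deg (tool) [-0.09  0.03 27.35]
shift mm: before turn axes [ 3.513e+02 -3.090e+02 -1.000e-01]  after [ 170.1 -435.9   -0.6]
tcp [ 0.2056 -0.6424  0.2494] F [-0.5 -0.6 -0.8] w 0.0857 gf 0.0 t 0.1 q [ 1.15  0.48  0.02  1.56 -0.01  1.11 -0.08]
```

>>> arm_command([
  {"fingers": 1,"x": 0.0125,"y": -0.011},
  {"fingers": 1,"x": 0.025,"y": -0.022},
  {"fingers": 1,"x": 0.025,"y": -0.022},
  {"fingers": 1,"x": 0.025,"y": -0.022},
  {"fingers": 1,"x": 0.025,"y": -0.022},
  {"fingers": 1,"x": 0.025,"y": -0.022},
  {"fingers": 1,"x": 0.025,"y": -0.022},
  {"fingers": 1,"x": 0.025,"y": -0.022},
  {"fingers": 1,"x": 0.025,"y": -0.022},
  {"fingers": 1,"x": 0.025,"y": -0.022},
])

```text
validation failed for argument at $.ro...
```

>>> arm_command([
  {"fingers": 1,"x": 0.025,"y": -0.022},
  {"fingers": 1,"x": 0.025,"y": -0.022},
  {"fingers": 1,"x": 0.025,"y": -0.022},
  {"fingers": 1,"az": 5.5},
  {"fingers": 1,"az": 5.5},
  {"fingers": 1,"az": 5.5},
  {"fingers": 1,"az": 5.5},
  {"fingers": 1,"az": 5.3},
  {"fingers": 1},
])

```text
validation failed for argument at $.ro...
```

```bash
python3 - <<'E'
from plan import *
from bench import r
s=dict(np.load("side0.npz"))
print("axle side ray",ray(s,240.1,154.7,.09))
plan([.446,-.241,.25],-9.6)
fs=[r.grab_frame(n) for n in("top","side")]
np.savez("top1.npz",**fs[0]);np.savez("side1.npz",**fs[1])
cs=[cv2.resize(fs[0]["frame"][100:250,300:450],(380,380)),cv2.resize(fs[1]["frame"][180:330,210:360],(380,380))]
cv2.imwrite("pics/p1.png",np.hstack(cs)[:,:,::-1])
E
```

```text
axle side ray [0.43946439 0.22216293 0.09      ]
turn deg (tool) [-0.09  0.03 27.35]
shift mm: before turn axes [ 3.513e+02 -3.090e+02 -1.000e-01]  after [ 170.1 -435.9   -0.6]
tcp [ 0.2056 -0.6424  0.2494] F [-0.5 -0.6 -0.8] w 0.0857 gf 0.0 t 0.1 q [ 1.15  0.48  0.02  1.56 -0.01  1.11 -0.08]
```

View pics/p1.png

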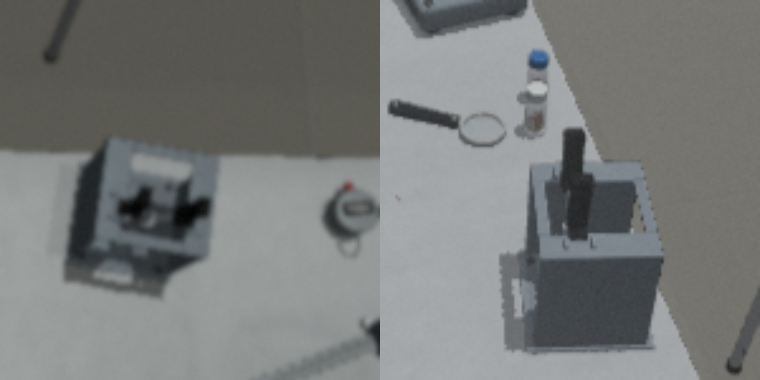

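The pictures show an unchanged scene, because the moves were refused. I'll resend them with every key filled in.

>>> arm_command([
  {"fingers": 1,"x": 0.0125,"y": -0.011,"z": 0,"ax": 0,"ay": 0,"az": 0},
  {"fingers": 1,"x": 0.025,"y": -0.022,"z": 0,"ax": 0,"ay": 0,"az": 0},
  {"fingers": 1,"x": 0.025,"y": -0.022,"z": 0,"ax": 0,"ay": 0,"az": 0},
  {"fingers": 1,"x": 0.025,"y": -0.022,"z": 0,"ax": 0,"ay": 0,"az": 0},
  {"fingers": 1,"x": 0.025,"y": -0.022,"z": 0,"ax": 0,"ay": 0,"az": 0},
  {"fingers": 1,"x": 0.025,"y": -0.022,"z": 0,"ax": 0,"ay": 0,"az": 0},
  {"fingers": 1,"x": 0.025,"y": -0.022,"z": 0,"ax": 0,"ay": 0,"az": 0},
  {"fingers": 1,"x": 0.025,"y": -0.022,"z": 0,"ax": 0,"ay": 0,"az": 0},
  {"fingers": 1,"x": 0.025,"y": -0.022,"z": 0,"ax": 0,"ay": 0,"az": 0},
  {"fingers": 1,"x": 0.025,"y": -0.022,"z": 0,"ax": 0,"ay": 0,"az": 0},
])

```text
clock: 1.03
tcp_pos: [0.3688, -0.3699, 0.2503]
orientation: [3.104, 0.484, 0.0]
contact_force: [0.6, 0.0, -0.0]
grip_width: 0.0854
gripper_force: 0.0
```

>>> arm_command([
  {"fingers": 1,"x": 0.025,"y": -0.022,"z": 0,"ax": 0,"ay": 0,"az": 0},
  {"fingers": 1,"x": 0.025,"y": -0.022,"z": 0,"ax": 0,"ay": 0,"az": 0},
  {"fingers": 1,"x": 0.025,"y": -0.022,"z": 0,"ax": 0,"ay": 0,"az": 0},
  {"fingers": 1,"x": 0.025,"y": -0.022,"z": 0,"ax": 0,"ay": 0,"az": 0},
  {"fingers": 1,"x": 0,"y": 0,"z": 0,"ax": 0,"ay": 0,"az": 5.5},
  {"fingers": 1,"x": 0,"y": 0,"z": 0,"ax": 0,"ay": 0,"az": 5.5},
  {"fingers": 1,"x": 0,"y": 0,"z": 0,"ax": 0,"ay": 0,"az": 5.5},
  {"fingers": 1,"x": 0,"y": 0,"z": 0,"ax": 0,"ay": 0,"az": 5.5},
  {"fingers": 1,"x": 0,"y": 0,"z": 0,"ax": 0,"ay": 0,"az": 5.4},
  {"fingers": 1,"x": 0,"y": 0,"z": 0,"ax": 0,"ay": 0,"az": 0},
])

```text
clock: 1.87
tcp_pos: [0.4366, -0.2571, 0.2502]
orientation: [3.13, -0.269, -0.0]
contact_force: [-0.2, 0.1, -0.0]
grip_width: 0.0854
gripper_force: 0.0
```

```bash
python3 - <<'E'
from plan import *
from bench import r
plan([.446,-.241,.20],-9.6)
fs=[r.grab_frame(n) for n in("top","side")]
np.savez("top1.npz",**fs[0]);np.savez("side1.npz",**fs[1])
cs=[cv2.resize(fs[0]["frame"][110:240,290:420],(400,400)),cv2.resize(fs[1]["frame"][160:320,210:370],(400,400))]
cv2.imwrite("pics/p2.png",np.hstack(cs)[:,:,::-1])
E
```

```text
turn deg (tool) [ 0.    0.01 -0.23]
shift mm: before turn axes [  6.5 -17.4  50.2]  after [  6.6 -17.4  50.2]
tcp [ 0.4366 -0.2571  0.2502] F [-0.2  0.1 -0. ] w 0.0854 gf 0.0 t 1.8667 q [ 0.53  0.21 -0.13  1.94  0.03  0.99 -1.37]
```

View pics/p2.png

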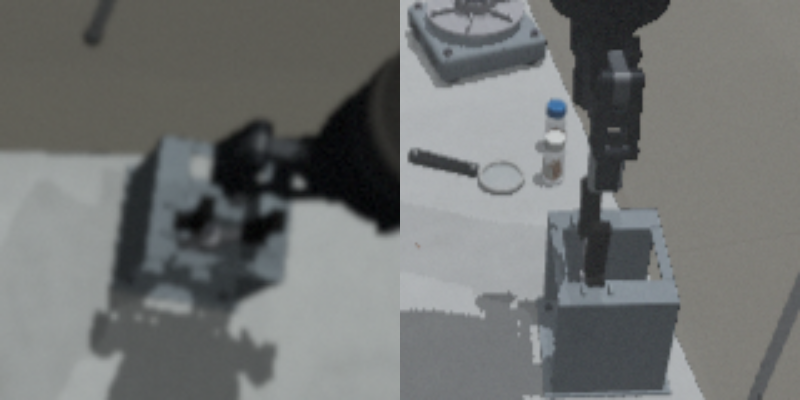

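The side view shows the near finger tip at crop (603,188), just above the near sleeve. The far fingertip lines up similarly behind it. I'll use the fingers to calibrate the cameras against the arm.

```bash
python3 - <<'E'
from plan import *
for n in("top1","side1"):
    f=dict(np.load(n+".npz"));W=cloud(f)
    Rt=R.from_rotvec([3.13,-.269,0]);p=np.array([.4366,-.2571,.2502])
    L=(W-p)@Rt.as_matrix()   # tool coords
    ok=(abs(L[...,0])<.05)&(abs(L[...,1])<.1)
    for a,b in((-.02,-.005),(-.005,.01),(.01,.03)):
        m=ok&(L[...,2]>a)&(L[...,2]<b)
        if m.sum()<4: print(n,a,m.sum());continue
        for sgn in(-1,1):
            q=L[m&(sgn*L[...,1]>0)]
            if len(q)>4: print(n,a,b,sgn,len(q),"x",np.percentile(q[:,0],[3,50,97]).round(4),"y",np.percentile(q[:,1],[3,50,97]).round(4),"zmax",q[:,2].max().round(4))
    # sleeves in tool coords
    m=(abs(L[...,0])<.05)&(abs(L[...,1])<.09)&(L[...,2]>.072)&(L[...,2]<.118)
    k,l,st,c=cv2.connectedComponentsWithStats(m.astype(np.uint8))
    for i in range(1,k):
        if st[i,4]>5: q=L[l==i];print("sleeve",st[i,4],"x",np.percentile(q[:,0],[3,50,97]).round(4),"y",np.percentile(q[:,1],[3,50,97]).round(4),"z",np.percentile(q[:,2],[0,50,97]).round(4))
E
```

```text
top1 -0.02 -0.005 -1 24 x [-0.0127 -0.0087 -0.0054] y [-0.0566 -0.0497 -0.0442] zmax -0.0052
top1 -0.02 -0.005 1 13 x [-0.0125 -0.0117 -0.0085] y [0.0417 0.0451 0.0529] zmax -0.0051
top1 -0.005 0.01 -1 6 x [-0.012  -0.0107 -0.0078] y [-0.0536 -0.0492 -0.046 ] zmax 0.0002
top1 -0.005 0.01 1 8 x [-0.012  -0.011  -0.0072] y [0.0419 0.043  0.0456] zmax 0.0034
top1 0.01 0
sleeve 70 x [-0.001   0.003   0.0132] y [-0.0469 -0.0428 -0.0369] z [0.0732 0.0801 0.1157]
sleeve 105 x [-0.0011  0.0048  0.014 ] y [-0.0025  0.0017  0.01  ] z [0.0738 0.0884 0.1165]
side1 -0.02 -0.005 -1 26 x [-0.012  -0.0101  0.0033] y [-0.0464 -0.0415 -0.0401] zmax -0.0053
side1 -0.02 -0.005 1 104 x [-0.0114 -0.0027  0.0098] y [0.0467 0.0568 0.0586] zmax -0.0052
side1 -0.005 0.01 -1 23 x [-0.0117 -0.0081  0.0047] y [-0.0419 -0.041  -0.04  ] zmax 0.0075
side1 -0.005 0.01 1 57 x [-0.0111 -0.0022  0.01  ] y [0.0497 0.0514 0.0581] zmax 0.008
side1 0.01 0
sleeve 256 x [-0.0004  0.0059  0.0147] y [-0.0392  0.0075  0.0134] z [0.0781 0.0967 0.116 ]
```

>>> arm_command([
  {"fingers": 1,"x": 0.007,"y": -0.017,"z": 0.02,"ax": 0,"ay": 0,"az": -0.2},
  {"fingers": 1,"x": 0,"y": 0,"z": 0.02,"ax": 0,"ay": 0,"az": 0},
  {"fingers": 1,"x": 0,"y": 0,"z": 0.02,"ax": 0,"ay": 0,"az": 0},
  {"fingers": 1,"x": 0,"y": 0,"z": 0.02,"ax": 0,"ay": 0,"az": 0},
  {"fingers": 1,"x": 0,"y": 0,"z": 0.01,"ax": 0,"ay": 0,"az": 0},
  {"fingers": 1,"x": 0,"y": 0,"z": 0.01,"ax": 0,"ay": 0,"az": 0},
  {"fingers": 1,"x": 0,"y": 0,"z": 0,"ax": 0,"ay": 0,"az": 0},
  {"fingers": 1,"x": 0,"y": 0,"z": 0,"ax": 0,"ay": 0,"az": 0},
])

```text
clock: 2.63
tcp_pos: [0.4466, -0.2417, 0.1505]
orientation: [-3.131, 0.258, 0.0]
contact_force: [-0.6, 0.3, 0.2]
grip_width: 0.0854
gripper_force: 0.0
```

>>> arm_command([
  {"fingers": -1,"x": 0,"y": 0,"z": 0,"ax": 0,"ay": 0,"az": 0},
  {"fingers": -1,"x": 0,"y": 0,"z": 0,"ax": 0,"ay": 0,"az": 0},
  {"fingers": -1,"x": 0,"y": 0,"z": 0,"ax": 0,"ay": 0,"az": 0},
  {"fingers": -1,"x": 0,"y": 0,"z": 0,"ax": 0,"ay": 0,"az": 0},
  {"fingers": -1,"x": 0,"y": 0,"z": 0,"ax": 0,"ay": 0,"az": 0},
  {"fingers": -1,"x": 0,"y": 0,"z": 0,"ax": 0,"ay": 0,"az": 0},
  {"fingers": -1,"x": 0,"y": 0,"z": 0,"ax": 0,"ay": 0,"az": 0},
  {"fingers": -1,"x": 0,"y": 0,"z": 0,"ax": 0,"ay": 0,"az": 0},
  {"fingers": -1,"x": 0,"y": 0,"z": 0,"ax": 0,"ay": 0,"az": 0},
  {"fingers": -1,"x": 0,"y": 0,"z": 0,"ax": 0,"ay": 0,"az": 0},
], grip_force=50)

```text
clock: 3.47
tcp_pos: [0.4488, -0.2426, 0.153]
orientation: [3.129, -0.259, 0.009]
contact_force: [-0.7, 0.3, 12.8]
grip_width: 0.0382
gripper_force: 52.1
```

>>> arm_command([
  {"fingers": -1,"x": 0,"y": 0,"z": -0.003,"ax": 0,"ay": 0,"az": 0},
  {"fingers": -1,"x": 0,"y": 0,"z": -0.006,"ax": 0,"ay": 0,"az": 0},
  {"fingers": -1,"x": 0,"y": 0,"z": -0.014,"ax": 0,"ay": 0,"az": 0},
  {"fingers": -1,"x": 0,"y": 0,"z": -0.015,"ax": 0,"ay": 0,"az": 0},
  {"fingers": -1,"x": 0,"y": 0,"z": -0.015,"ax": 0,"ay": 0,"az": 0},
  {"fingers": -1,"x": 0,"y": 0,"z": -0.015,"ax": 0,"ay": 0,"az": 0},
  {"fingers": -1,"x": 0,"y": 0,"z": -0.015,"ax": 0,"ay": 0,"az": 0},
  {"fingers": -1,"x": 0,"y": 0,"z": -0.015,"ax": 0,"ay": 0,"az": 0},
  {"fingers": -1,"x": 0,"y": 0,"z": -0.015,"ax": 0,"ay": 0,"az": 0},
  {"fingers": -1,"x": 0,"y": 0,"z": -0.017,"ax": 0,"ay": 0,"az": 0},
])

```text
clock: 4.3
tcp_pos: [0.4456, -0.2412, 0.2808]
orientation: [-3.13, 0.259, 0.002]
contact_force: [-1.0, -0.2, -1.7]
grip_width: 0.038
gripper_force: 52.0
```

```bash
python3 - <<'E'
from plan import *
plan([.4395,.230,.285],25)
E
```

```text
turn deg (tool) [ -0.05   0.08 -34.44]
shift mm: before turn axes [ -83.3 -463.8   -3.9]  after [ 193.6 -429.6   -4.2]
tcp [ 0.4456 -0.2412  0.2808] F [-1.  -0.2 -1.7] w 0.038 gf 51.98342800140381 t 4.3 q [ 0.5   0.18 -0.15  1.91  0.03  1.06 -1.39]
```

```bash
cat > ring.py <<'E'
from plan import *
from bench import r
def ring(tag,za=.122,zb=.142):
    o=r.get_obs();M=R.from_rotvec(o["orientation"]).as_matrix();p=o["tcp_pos"]
    out=[]
    for n in("side","top"):
        f=r.grab_frame(n);np.savez(f"{n}{tag}.npz",**f);W=cloud(f);L=(W-p)@M
        m=(abs(L[...,0]-.012)<.045)&(abs(L[...,1])<.04)&(L[...,2]>za)&(L[...,2]<zb)
        q=L[m];vu=np.argwhere(m)
        print(n,len(q))
        if len(q)>8: print(" x",np.percentile(q[:,0],[1,50,99]).round(4)," y",np.percentile(q[:,1],[1,50,99]).round(4)," z",np.percentile(q[:,2],[1,50,99]).round(4)," v,u",vu.min(0),vu.max(0))
        m=(abs(L[...,0])<.03)&(abs(L[...,1])<.035)&(L[...,2]>.02)&(L[...,2]<.10);q=L[m]
        if len(q)>8: print(" pliers x",np.percentile(q[:,0],[2,50,98]).round(4)," y",np.percentile(q[:,1],[2,50,98]).round(4))
    return o
E
python3 - <<'E'
from ring import *
ring("2")
f=dict(np.load("side2.npz"));cv2.imwrite("pics/p3.png",cv2.resize(f["frame"][170:300,225:355,::-1],(520,520),interpolation=cv2.INTER_CUBIC))
E
```

```text
side 103
 x [-0.006   0.0112  0.029 ]  y [-0.0175  0.0118  0.0225]  z [0.1235 0.1404 0.1419]  v,u [240 282] [259 301]
 pliers x [-0.0088 -0.0037  0.0052]  y [-0.0111  0.0131  0.0319]
top 62
 x [-0.0034  0.0077  0.0314]  y [-0.0204 -0.0139  0.021 ]  z [0.1255 0.134  0.1374]  v,u [168 356] [185 375]
 pliers x [-0.0074 -0.0034  0.0051]  y [-0.0291 -0.0013  0.0255]
```

View pics/p3.png

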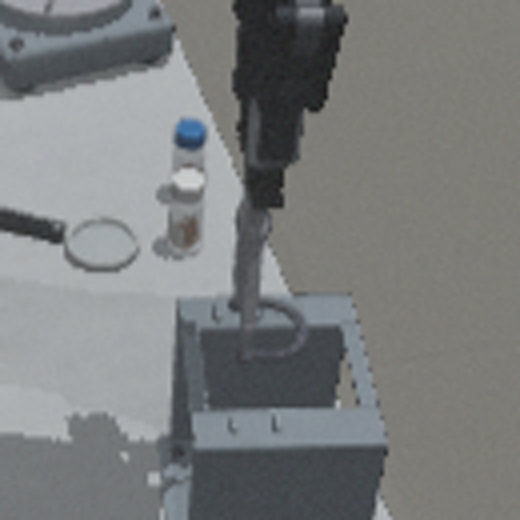

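The ring is out of the stand and visible at pixel (292,252), roughly centred under the jaws. I'll carry it over the divider.

```bash
python3 - <<'E'
from plan import *
plan([.429,.229,.265],0)
E
```

```text
turn deg (tool) [ 0.09 -0.25 -9.45]
shift mm: before turn axes [ -95.7 -461.6   16.9]  after [ -18.5 -471.    17.9]
tcp [ 0.4475 -0.242   0.2829] F [ 0.1  0.1 -2.5] w 0.0384 gf 51.98672711849213 t 4.4 q [ 0.5   0.18 -0.15  1.9   0.03  1.06 -1.39]
```

>>> arm_command([
  {"fingers": -1,"x": 0,"y": 0,"z": 0,"ax": 0,"ay": 0,"az": -3.2},
  {"fingers": -1,"x": 0,"y": 0,"z": 0,"ax": 0,"ay": 0,"az": -3.2},
  {"fingers": -1,"x": 0,"y": 0,"z": 0,"ax": 0,"ay": -0.2,"az": -3.0},
  {"fingers": -1,"x": 0.003,"y": -0.012,"z": 0,"ax": 0,"ay": 0,"az": 0},
  {"fingers": -1,"x": 0.005,"y": -0.024,"z": 0,"ax": 0,"ay": 0,"az": 0},
  {"fingers": -1,"x": 0.005,"y": -0.024,"z": 0,"ax": 0,"ay": 0,"az": 0},
  {"fingers": -1,"x": 0.005,"y": -0.024,"z": 0,"ax": 0,"ay": 0,"az": 0},
  {"fingers": -1,"x": 0.005,"y": -0.024,"z": 0,"ax": 0,"ay": 0,"az": 0},
  {"fingers": -1,"x": 0.005,"y": -0.024,"z": 0,"ax": 0,"ay": 0,"az": 0},
  {"fingers": -1,"x": 0.002,"y": -0.024,"z": 0,"ax": 0,"ay": 0,"az": 0},
])

```text
clock: 5.23
tcp_pos: [0.4763, -0.0843, 0.2791]
orientation: [-3.141, 0.001, 0.008]
contact_force: [0.0, 0.1, -2.5]
grip_width: 0.0383
gripper_force: 52.0
```

>>> arm_command([
  {"fingers": -1,"x": 0,"y": -0.024,"z": 0,"ax": 0,"ay": 0,"az": 0},
  {"fingers": -1,"x": 0,"y": -0.024,"z": 0,"ax": 0,"ay": 0,"az": 0},
  {"fingers": -1,"x": 0,"y": -0.024,"z": 0,"ax": 0,"ay": 0,"az": 0},
  {"fingers": -1,"x": -0.004,"y": -0.024,"z": 0,"ax": 0,"ay": 0,"az": 0},
  {"fingers": -1,"x": -0.006,"y": -0.024,"z": 0,"ax": 0,"ay": 0,"az": 0},
  {"fingers": -1,"x": -0.006,"y": -0.024,"z": 0,"ax": 0,"ay": 0,"az": 0},
  {"fingers": -1,"x": -0.006,"y": -0.024,"z": 0,"ax": 0,"ay": 0,"az": 0},
  {"fingers": -1,"x": -0.006,"y": -0.024,"z": 0,"ax": 0,"ay": 0,"az": 0},
  {"fingers": -1,"x": -0.006,"y": -0.024,"z": 0,"ax": 0,"ay": 0,"az": 0},
  {"fingers": -1,"x": -0.006,"y": -0.024,"z": 0,"ax": 0,"ay": 0,"az": 0},
])

```text
clock: 6.07
tcp_pos: [0.4356, 0.1552, 0.2793]
orientation: [3.141, -0.001, -0.008]
contact_force: [-0.6, -0.1, -1.6]
grip_width: 0.0379
gripper_force: 52.0
```

```bash
python3 - <<'E'
from plan import *
plan([.429,.229,.265],0)
E
```

```text
turn deg (tool) [ 0.03  0.29 -0.05]
shift mm: before turn axes [ -6.6 -73.8  14.3]  after [ -6.6 -73.8  14.3]
tcp [0.4356 0.1552 0.2793] F [-0.6 -0.1 -1.6] w 0.0379 gf 51.98259115219116 t 6.0667 q [-0.02  0.13 -0.5   1.98  0.07  1.05 -2.12]
```

>>> arm_command([
  {"fingers": -1,"x": -0.002,"y": -0.024,"z": 0,"ax": 0,"ay": 0.3,"az": 0},
  {"fingers": -1,"x": -0.002,"y": -0.024,"z": 0.004,"ax": 0,"ay": 0,"az": 0},
  {"fingers": -1,"x": -0.002,"y": -0.014,"z": 0.01,"ax": 0,"ay": 0,"az": 0},
  {"fingers": -1,"x": 0,"y": -0.01,"z": 0.01,"ax": 0,"ay": 0,"az": 0},
  {"fingers": -1,"x": 0,"y": 0,"z": 0.01,"ax": 0,"ay": 0,"az": 0},
  {"fingers": -1,"x": 0,"y": 0,"z": 0,"ax": 0,"ay": 0,"az": 0},
  {"fingers": -1,"x": 0,"y": 0,"z": 0,"ax": 0,"ay": 0,"az": 0},
])

```text
clock: 6.65
tcp_pos: [0.4304, 0.225, 0.2452]
orientation: [3.14, -0.003, -0.001]
contact_force: [0.4, -0.6, -0.7]
grip_width: 0.0381
gripper_force: 52.0
```

```bash
python3 - <<'E'
from ring import *
ring("3",.125,.138)
plan([.429,.229,.245],0)
f=dict(np.load("side3.npz"));a=cv2.resize(f["frame"][110:190,195:285,::-1],(585,520),interpolation=cv2.INTER_CUBIC)
f=dict(np.load("top3.npz"));b=cv2.resize(f["frame"][140:240,100:140,::-1],(208,520),interpolation=cv2.INTER_CUBIC)
cv2.imwrite("pics/p4.png",np.hstack([a,b]))
E
```

```text
side 7
 pliers x [-0.0092 -0.0041  0.0041]  y [-0.0112  0.0137  0.0316]
top 0
turn deg (tool) [ 0.02 -0.1  -0.14]
shift mm: before turn axes [-2.3 -3.6  1.4]  after [-2.2 -3.6  1.4]
tcp [0.4312 0.2254 0.2464] F [-0.5 -0.6 -1.1] w 0.0384 gf 51.982203125953674 t 6.75 q [-0.13  0.21 -0.54  1.97  0.13  0.99 -2.31]
```

View pics/p4.png

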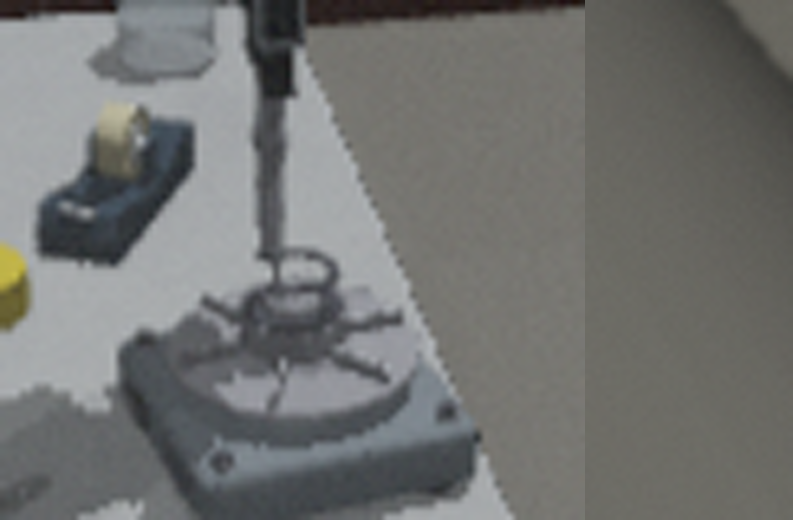

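The ring appears as an ellipse about 3 px above the axle hub in the side view, crop (268..340, 248..292), so about pixel (241.8,151.5). I'll measure it numerically.

```bash
python3 - <<'E'
from plan import *
f=dict(np.load("side3.npz"));c=f["frame"].astype(int).sum(2)//3
print('    ',' '.join('%3d'%x for x in range(232,252)))
for v in range(145,166): print(v,' '.join('%3d'%x for x in c[v,232:252]))
K=f["K"];Ti=np.linalg.inv(f["world_from_camera"])
def pr(p): q=Ti[:3,:3]@np.array(p)+Ti[:3,3];return (K@(q/q[2]))[:2].round(2)
print("ring exp",pr([.4415,.2255,.113]), "ring r edges",pr([.4625,.2255,.113]),pr([.4415,.2465,.113]),pr([.4415,.2045,.113]))
print("pixel per mm x,y,z",pr([.4515,.2255,.113])-pr([.4415,.2255,.113]),pr([.4415,.2355,.113])-pr([.4415,.2255,.113]),pr([.4415,.2255,.123])-pr([.4415,.2255,.113]))
print("axle exp .4395,.231,.09",pr([.4395,.231,.09]))
E
```

```text
232 233 234 235 236 237 238 239 240 241 242 243 244 245 246 247 248 249 250 251
145 170 170 160  91  81  90 128 167 170 169 169 169 168 171 171 171 170 172 170 170
146 170 170 168  94  82  91 130 168 171 169 170 171 170 170 170 171 169 167 169 168
147 168 168 169  91  80  90 130 166 169 168 168 170 171 170 170 170 169 166 169 170
148 169 168 139  83  83  94 101 117 117 121 122 129 155 168 170 170 169 171 170 170
149 170 170 118  69  65  80  93 126 126 132  87  88 101 132 158 169 168 170 170 168
150 170 171 159 151 115  80 136 161 164 163 154 155 129  87 113 167 169 169 169 167
151 169 170 171 166 161  90 159 168 169 169 159 168 163 118  89 153 169 169 168 171
152 168 168 170 170 171  91 151 155 141 155 152 154 157 104  79 139 166 167 168 168
153 168 161 152 143 122  84 116 137 131 115 112 110 104  79  98 159 169 170 168 167
154 155 130 108  99  69  78  85  92  90  71  68  76  68  78 112 149 155 146 141 140
155 121  86  66  83  97  92  92 116 111 126 130 126  86  81  93 122 142 148 147 146
156  96  62  73  74 112 115 119 137 134 143 132 132  91  83  82  96 140 153 154 153
157  77  60 
[... 230 characters left out ...]
5 119  97
160  79  76  81 105  74  60  65  63  63  62  64  62  73 108  90  79  76  78  80  81
161  69  75  81  92  73  71  76  65  70  77  87  77  82  95  85  84 103 138 143 141
162  69  75  79  76  75  78  77  79  75  80  89  79  85  85  85  84 134 153 157 158
163  76  78  75  77  76  75  74  72  74  76  80  81  83  85 111 140 142 153 155 156
164  92  86  77  75  73  76  76  73  77  75  82  82  81  77  96 109 109 139 163 158
165  98  99  92  87  77  72 129  84  76  75  75  88 107 121  88  79  80  99 120 132
ring exp [240.5  147.48] ring r edges [247.3  146.86] [239.27 144.2 ] [241.77 150.85]
pixel per mm x,y,z [ 3.24 -0.3 ] [-0.59 -1.57] [-0.03 -2.94]
axle exp .4395,.231,.09 [239.6  153.28]
```

```bash
python3 - <<'E'
from plan import *
f=dict(np.load("side3.npz"));W=cloud(f);c=f["frame"].astype(int).sum(2)//3
p=np.array([.4308,.2252,.2458])
for nm,vs in(("ring",[(148,238),(148,239),(148,240),(148,241),(149,242),(149,243),(149,244),(150,245),(151,246),(152,246),(153,245),(154,241),(154,242),(154,243),(154,244)]),("jaw",[(v,236) for v in range(130,150,2)])):
    for v,u in vs: print(nm,v,u,c[v,u],W[v,u].round(4),(W[v,u]-p).round(4))
f=dict(np.load("side0.npz"));W=cloud(f)
for v in range(153,158): print("axle",v,W[v,236:244].round(4)[:,1:].tolist())
f=dict(np.load("top3.npz"));W=cloud(f);m=(abs(W[...,0]-.44)<.15)&(abs(W[...,1]-.23)<.15);print("top",m.sum(),np.nanpercentile(W[m],[1,50,99],axis=0).round(3).tolist())
E
```

```text
ring 148 238 101 [0.4306 0.2065 0.1227] [-0.0002 -0.0187 -0.1231]
ring 148 239 117 [0.4387 0.2359 0.1058] [ 0.0079  0.0107 -0.14  ]
ring 148 240 117 [0.4428 0.2413 0.1025] [ 0.012   0.0161 -0.1433]
ring 148 241 121 [0.4455 0.2393 0.1033] [ 0.0147  0.0141 -0.1425]
ring 149 242 87 [0.4477 0.234  0.1025] [ 0.0169  0.0088 -0.1433]
ring 149 243 88 [0.4505 0.2326 0.1029] [ 0.0197  0.0074 -0.1429]
ring 149 244 101 [0.4532 0.2303 0.1039] [ 0.0224  0.0051 -0.1419]
ring 150 245 87 [0.4551 0.2243 0.1036] [ 0.0243 -0.0009 -0.1422]
ring 151 246 89 [0.4574 0.2202 0.1021] [ 0.0266 -0.005  -0.1437]
ring 152 246 79 [0.4556 0.211  0.104 ] [ 0.0248 -0.0142 -0.1418]
ring 153 245 79 [0.4519 0.2078 0.1027] [ 0.0211 -0.0174 -0.1431]
ring 154 241 71 [0.439  0.204  0.1028] [ 0.0082 -0.0212 -0.143 ]
ring 154 242 68 [0.4424 0.206  0.1013] [ 0.0116 -0.0192 -0.1445]
ring 154 243 76 [0.445  0.2034 0.1025] [ 0.0142 -0.0218 -0.1433]
ring 154 244 68 [0.4479 0.2025 0.1027] [ 0.0171 -0.0227 -0.1431]
jaw 130 236 75 [0.4265 0.2122 0.1787] [-0.0043 -0.013  -0.0671]
jaw 132 236 78 [0.4261 0.2107 0.1731] [-0.0047 -0.0145 -
[... 641 characters left out ...]
, 0.0801]]
axle 154 [[0.2315, 0.0883], [0.2357, 0.0856], [0.2343, 0.086], [0.2329, 0.0865], [0.234, 0.0856], [0.232, 0.0864], [0.2316, 0.0863], [0.2313, 0.0861]]
axle 155 [[0.2307, 0.0853], [0.2292, 0.0858], [0.2262, 0.0873], [0.226, 0.087], [0.224, 0.0879], [0.2229, 0.0882], [0.2213, 0.0888], [0.2252, 0.0862]]
axle 156 [[0.2224, 0.0866], [0.2184, 0.0887], [0.2182, 0.0885], [0.2166, 0.0891], [0.2204, 0.0865], [0.2193, 0.0868], [0.2227, 0.0845], [0.2166, 0.0878]]
axle 157 [[0.2243, 0.082], [0.2213, 0.0835], [0.2202, 0.0838], [0.2152, 0.0864], [0.2166, 0.0852], [0.2192, 0.0834], [0.2202, 0.0824], [0.2197, 0.0824]]
top 20950 [[0.292, 0.082, -0.001], [0.368, 0.148, 0.653], [0.523, 0.248, 0.731]]
```

>>> arm_command([
  {"fingers": -1,"x": 0,"y": -0.0035,"z": 0,"ax": 0,"ay": -0.1,"az": 0},
  {"fingers": -1,"x": 0,"y": -0.003,"z": 0.003,"ax": 0,"ay": 0,"az": 0},
  {"fingers": -1,"x": 0,"y": 0,"z": 0.004,"ax": 0,"ay": 0,"az": 0},
  {"fingers": -1,"x": 0,"y": 0,"z": 0.003,"ax": 0,"ay": 0,"az": 0},
  {"fingers": -1,"x": 0,"y": 0,"z": 0,"ax": 0,"ay": 0,"az": 0},
  {"fingers": -1,"x": 0,"y": 0,"z": 0,"ax": 0,"ay": 0,"az": 0},
])

```text
clock: 7.25
tcp_pos: [0.4307, 0.2328, 0.236]
orientation: [3.141, -0.001, -0.001]
contact_force: [0.3, 0.1, -1.6]
grip_width: 0.0382
gripper_force: 52.0
```

```bash
cat > look.py <<'E'
from plan import *
from bench import r
def look(tag):
    plan([.43,.232,.22],0)
    fs=[r.grab_frame("side") for _ in range(4)]
    f=fs[0];fr=np.mean([g["frame"] for g in fs],0);np.savez(f"side{tag}.npz",**f)
    c=fr.mean(2).round().astype(int);W=np.nanmedian([cloud(g) for g in fs],0)
    print('    ',' '.join('%3d'%x for x in range(229,252)))
    for v in range(147,163): print(v,' '.join('%3d'%x for x in c[v,229:252]))
    print("z mm")
    for v in range(149,161): print(v,' '.join('%3d'%(x*1000) if x==x else 'nan' for x in W[v,229:252,2]))
    im=cv2.resize(fr[125:175,205:275,::-1].astype(np.uint8),(770,550),interpolation=cv2.INTER_CUBIC);cv2.imwrite(f"pics/l{tag}.png",im)
E
python3 -c "
from look import *
look(4)"
```

```text
turn deg (tool) [ 0.02  0.04 -0.05]
shift mm: before turn axes [-0.7  0.8 16. ]  after [-0.7  0.8 16. ]
tcp [0.4307 0.2328 0.236 ] F [ 0.3  0.1 -1.6] w 0.0382 gf 51.98291480541229 t 7.25 q [-0.15  0.23 -0.54  1.97  0.15  0.97 -2.33]
     229 230 231 232 233 234 235 236 237 238 239 240 241 242 243 244 245 246 247 248 249 250 251
147 170 170 170 170 170 145  84  89  90 149 169 169 170 170 170 171 170 171 171 170 170 169 168
148 170 170 170 169 170 150  86  90  91 145 168 170 170 170 171 171 169 171 170 170 170 170 168
149 168 168 169 168 169 136  83  85 102 118 128 130 133 138 156 166 170 170 170 171 171 169 169
150 169 169 169 169 170  98  68  79  86 107 105  98  93  93 104 121 147 168 171 169 169 170 169
151 170 171 170 170 171 138 124  97  77 140 155 155 154 140 128  89 106 143 167 169 168 169 169
152 171 170 169 170 171 166 163 124  96 146 155 142 154 152 148 152 104 105 165 169 169 169 170
153 169 171 169 171 162 151 140  94  96 130 146 142 132 127 111 130  96  97 165 170 169 168 168
154 171 163 162 156 128  99  86  90  96 130 127 117 138 124  94  93  76 104 150 161 149 142 140
15
[... 1222 characters left out ...]
  94  94  -3  -4  -3  -2  -3
154  -2  -4  58  57  80  81  80  86  98  86  86  87  86  86  95  94  94  80  58  56  56  44  -4
155  58  57  57  58  81  80  80  94  94  95  95  94  95  94  94  93  80  80  81  59  57  58  58
156  65  66  57  81  80  81  81  94  93  86  86  86  87  86  84  80  81  80  80  57  58  58  58
157  62  63  65  79  81  80  80  81  83  84  84  84  83  83  81  81  80  81  80  57  56  58  58
158  58  60  62  78  80  80  80  81  80  80  82  81  80  80  81  81  81  81  78  57  57  66  65
159  58  57  57  75  79  80  80  81  80  81  81  81  80  80  81  80  81  76  75  64  64  63  61
160  57  57  58  71  74  77  79  80  80  80  80  79  81  80  80  78  77  76  72  60  60  59  58
```

View pics/l4.png

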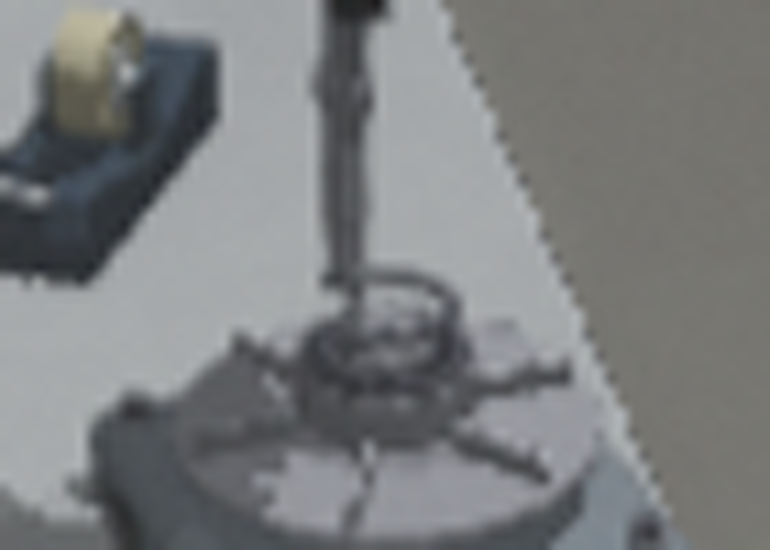

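The ring is now about 5 mm above the axle top and its ellipse is concentric with the axle, at u≈239.6 against 239.85 and v as expected. I'll nudge x and lower with force readings.

>>> arm_command([
  {"fingers": -1,"x": 0.0006,"y": 0,"z": 0.002,"ax": 0,"ay": 0,"az": 0},
  {"fingers": -1,"x": 0,"y": 0,"z": 0.002,"ax": 0,"ay": 0,"az": 0},
  {"fingers": -1,"x": 0,"y": 0,"z": 0.002,"ax": 0,"ay": 0,"az": 0},
  {"fingers": -1,"x": 0,"y": 0,"z": 0.001,"ax": 0,"ay": 0,"az": 0},
  {"fingers": -1,"x": 0,"y": 0,"z": 0.001,"ax": 0,"ay": 0,"az": 0},
  {"fingers": -1,"x": 0,"y": 0,"z": 0,"ax": 0,"ay": 0,"az": 0},
  {"fingers": -1,"x": 0,"y": 0,"z": 0,"ax": 0,"ay": 0,"az": 0},
])

```text
clock: 8.03
tcp_pos: [0.4315, 0.233, 0.2283]
orientation: [3.142, -0.001, -0.0]
contact_force: [0.5, 0.2, -1.7]
grip_width: 0.0379
gripper_force: 52.0
```

>>> arm_command([
  {"fingers": -1,"x": 0,"y": 0,"z": 0.001,"ax": 0,"ay": 0,"az": 0},
  {"fingers": -1,"x": 0,"y": 0,"z": 0.001,"ax": 0,"ay": 0,"az": 0},
  {"fingers": -1,"x": 0,"y": 0,"z": 0.001,"ax": 0,"ay": 0,"az": 0},
  {"fingers": -1,"x": 0,"y": 0,"z": 0,"ax": 0,"ay": 0,"az": 0},
  {"fingers": -1,"x": 0,"y": 0,"z": 0,"ax": 0,"ay": 0,"az": 0},
])

```text
clock: 8.45
tcp_pos: [0.4315, 0.233, 0.2254]
orientation: [-3.142, 0.001, -0.0]
contact_force: [0.4, 1.0, -2.3]
grip_width: 0.0377
gripper_force: 52.0
```

```bash
python3 -c "
from look import *
look(5)"
```

```text
turn deg (tool) [-0.   -0.   -0.05]
shift mm: before turn axes [-1.5  1.   5.4]  after [-1.5  1.   5.4]
tcp [0.4315 0.233  0.2254] F [ 0.4  1.  -2.3] w 0.0377 gf 51.98445796966553 t 8.45 q [-0.15  0.25 -0.54  1.98  0.16  0.95 -2.34]
     229 230 231 232 233 234 235 236 237 238 239 240 241 242 243 244 245 246 247 248 249 250 251
147 170 171 170 170 170 131  81  88  92 112 167 170 170 169 171 170 170 170 170 169 169 169 169
148 170 171 169 170 170 129  82  88  81 103 166 170 170 170 171 171 170 170 170 170 170 169 168
149 169 169 169 169 170 144  84  83  88 122 168 171 171 170 171 171 170 170 170 170 170 170 169
150 170 168 169 169 170 165  92  80  91 129 168 171 170 170 170 170 170 171 171 169 168 170 170
151 171 170 170 170 170 171  92  81  90 130 167 169 170 160 168 170 170 170 170 168 168 168 169
152 171 169 170 169 170 158  89  95  90 115 130 130 131 133 142 167 170 169 168 170 168 168 168
153 170 169 170 170 162 128  72  81  81 103 134 135 118 115  92 122 144 163 169 169 170 169 169
154 171 163 162 154 128  83  57  82  79 107 125 117 138 143 113  70  96 126 152 162 149 142 140
15
[... 1222 characters left out ...]
  82  -3  -2  -3  -3  -3  -4
154  -3  -3  58  58  79  80  81  87  98  86  86  86  86  87  87  81  83  82  57  57  57  43  -2
155  57  58  57  58  80  80  80  85  95  86  87  87  87  88  86  81  80  83  80  58  58  58  57
156  65  66  58  80  81  80  80  84  92  86  86  87  87  86  85  81  84  83  80  58  57  57  58
157  62  63  64  81  80  81  80  81  87  84  84  84  84  84  80  84  83  81  80  57  57  58  57
158  58  59  61  78  80  80  80  84  84  83  83  83  84  83  83  81  80  80  76  59  58  65  66
159  58  58  57  75  79  81  79  82  83  81  79  80  81  80  80  80  80  78  76  64  64  63  63
160  57  58  56  71  75  77  78  78  80  81  80  81  81  79  79  78  78  76  72  62  60  59  59
```

The ring is over the axle top without contact: the axle reads 3–4 mm proud of it in depth, and the side forces are about 1 N. I'll press on.

>>> arm_command([
  {"fingers": -1,"x": 0,"y": 0,"z": 0.001,"ax": 0,"ay": 0,"az": 0},
  {"fingers": -1,"x": 0,"y": 0,"z": 0.001,"ax": 0,"ay": 0,"az": 0},
  {"fingers": -1,"x": 0,"y": 0,"z": 0.001,"ax": 0,"ay": 0,"az": 0},
  {"fingers": -1,"x": 0,"y": 0,"z": 0,"ax": 0,"ay": 0,"az": 0},
  {"fingers": -1,"x": 0,"y": 0,"z": 0,"ax": 0,"ay": 0,"az": 0},
])

```text
clock: 9.07
tcp_pos: [0.4316, 0.2331, 0.2228]
orientation: [-3.141, 0.001, -0.001]
contact_force: [-0.6, -2.0, 5.5]
grip_width: 0.0379
gripper_force: 52.8
```

>>> arm_command([
  {"fingers": -1,"x": 0,"y": 0,"z": 0.001,"ax": 0,"ay": 0,"az": 0},
  {"fingers": -1,"x": 0,"y": 0,"z": 0.001,"ax": 0,"ay": 0,"az": 0},
  {"fingers": -1,"x": 0,"y": 0,"z": 0,"ax": 0,"ay": 0,"az": 0},
  {"fingers": -1,"x": 0,"y": 0,"z": 0,"ax": 0,"ay": 0,"az": 0},
])

```text
clock: 9.4
tcp_pos: [0.4317, 0.2331, 0.2209]
orientation: [-3.141, 0.001, -0.001]
contact_force: [-2.1, -1.3, 7.0]
grip_width: 0.0384
gripper_force: 53.0
```

>>> arm_command([
  {"fingers": -1,"x": 0,"y": 0,"z": 0.001,"ax": 0,"ay": 0,"az": 0},
  {"fingers": -1,"x": 0,"y": 0,"z": 0.001,"ax": 0,"ay": 0,"az": 0},
  {"fingers": -1,"x": 0,"y": 0,"z": 0,"ax": 0,"ay": 0,"az": 0},
  {"fingers": -1,"x": 0,"y": 0,"z": 0,"ax": 0,"ay": 0,"az": 0},
])

```text
clock: 9.73
tcp_pos: [0.4317, 0.2332, 0.2191]
orientation: [-3.142, 0.001, -0.001]
contact_force: [-3.4, -1.3, 8.5]
grip_width: 0.0382
gripper_force: 53.1
```

>>> arm_command([
  {"fingers": -1,"x": 0,"y": 0,"z": 0.001,"ax": 0,"ay": 0,"az": 0},
  {"fingers": -1,"x": 0,"y": 0,"z": 0,"ax": 0,"ay": 0,"az": 0},
  {"fingers": -1,"x": 0,"y": 0,"z": 0,"ax": 0,"ay": 0,"az": 0},
])

```text
clock: 9.98
tcp_pos: [0.4318, 0.2334, 0.219]
orientation: [-3.142, 0.001, -0.002]
contact_force: [-5.5, -2.6, 16.5]
grip_width: 0.0379
gripper_force: 53.9
```

The stop is felt: the force jumped from 8.5 to 16.5 N with no further travel. I'll check with a last look.

```bash
python3 -c "
from look import *
look(6)
print(r.get_obs()['contact_force'],r.get_obs()['moment'],r.get_obs()['tcp_pos'])
"
```

```text
turn deg (tool) [-0.   -0.06 -0.05]
shift mm: before turn axes [-1.8  1.4 -1. ]  after [-1.8  1.4 -1. ]
tcp [0.4318 0.2334 0.219 ] F [-5.5 -2.6 16.5] w 0.0379 gf 53.925172090530396 t 9.9833 q [-0.15  0.26 -0.54  1.99  0.16  0.94 -2.35]
     229 230 231 232 233 234 235 236 237 238 239 240 241 242 243 244 245 246 247 248 249 250 251
147 171 171 170 169 170 151  87  88  91 115 167 171 170 170 170 170 170 170 171 170 169 169 169
148 171 170 170 169 169 150  85  88  90 113 166 170 170 170 170 171 170 171 170 171 171 171 169
149 169 169 169 169 170 137  83  86  90 112 168 170 170 171 170 171 170 171 169 170 170 169 169
150 170 169 169 170 170 144  85  80  88 107 167 170 170 170 170 170 170 170 170 169 169 169 168
151 170 170 170 171 171 165  91  81  90 123 166 169 170 170 170 171 170 170 169 169 168 169 169
152 171 170 169 170 170 170 106  83  90 128 165 168 169 170 169 170 170 169 169 170 169 169 169
153 169 170 170 169 171 170 110  82  90 126 152 154 157 161 151 166 169 169 169 170 169 169 169
154 171 172 171 171 170 149  90  79 101 112 124 117 145 149 150 157 168 172 170 158 124 130 140
[... 1336 characters left out ...]
3  44  46  -2
155  -2  -4  -3  -3  51  77  76  86  95  87  86  87  86  86  86  78  77  51  36  40  43  44  40
156  -3  51  51  52  74  75  75  85  91  85  86  86  86  86  83  75  77  77  51  51  52  52  40
157  51  51  52  74  75  74  75  82  88  85  84  84  85  82  81  75  74  78  75  52  51  51  51
158  58  59  59  75  74  75  74  78  85  81  83  81  80  80  79  75  77  76  75  51  51  50  52
159  54  55  57  74  75  75  73  74  82  76  77  77  77  76  77  76  75  75  74  51  52  51  52
160  52  53  53  71  74  74  74  78  77  78  78  77  77  76  75  74  75  74  71  60  60  59  58
[-5.97172992 -2.81206345 14.75674921] [-0.83253915  1.23517514 -0.10901342] [0.43174174 0.23337072 0.21895467]
```

View pics/l6.png

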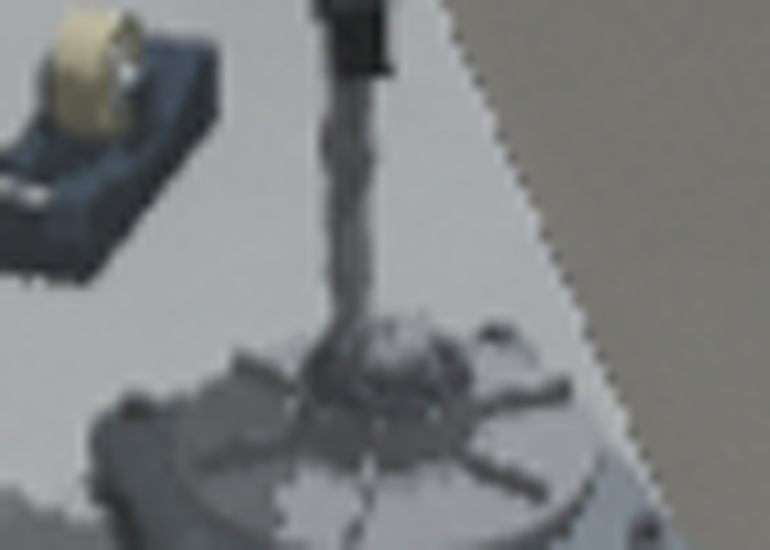

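The last picture shows the ring flat on the washer round the protruding axle, with the pliers upright. The washer has dropped 6 mm, from .0805 to .0745. I'll hold briefly to check it stays steady.

>>> arm_command([
  {"fingers": -1,"x": -0.0003,"y": 0,"z": 0.0002,"ax": 0,"ay": 0,"az": 0},
  {"fingers": -1,"x": 0,"y": 0,"z": 0,"ax": 0,"ay": 0,"az": 0},
  {"fingers": -1,"x": 0,"y": 0,"z": 0,"ax": 0,"ay": 0,"az": 0},
  {"fingers": -1,"x": 0,"y": 0,"z": 0,"ax": 0,"ay": 0,"az": 0},
  {"fingers": -1,"x": 0,"y": 0,"z": 0,"ax": 0,"ay": 0,"az": 0},
  {"fingers": -1,"x": 0,"y": 0,"z": 0,"ax": 0,"ay": 0,"az": 0},
])

```text
clock: 10.68
tcp_pos: [0.4316, 0.2334, 0.2189]
orientation: [-3.141, 0.002, -0.002]
contact_force: [-5.3, -2.9, 16.6]
grip_width: 0.0378
gripper_force: 54.0
```

```bash
python3 -c "
from bench import r
print(r.hand_in())"
```

```text
the job is handed in; nothing more can be done
None
```

The job is handed in with the pliers upright and squeezed to their stop, the spread ring over the axle stub, and the spinner held against its stop: it dropped about 6 mm and the push reads about 16.6 N.

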